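Free the ratchet and close the microplate press

ROBOT

A 7-joint arm with a two-finger parallel gripper is mounted at the origin on the work surface. World frame = base frame: x ahead of the robot, y to its left, z up, the work surface at z = 0. Lengths are in m, angles in rad, forces in N, time in s.
With the tool pointing down it reaches from about 0.425 to 0.925 m from the base axis. Payload 6.8 kg.
Tool frame: the origin (TCP) lies on the centre line of the jaws, within the pads' length; the fingertips stand bot.tip_reach ahead of it and the grasp point (between the pads) lies 3 mm ahead of it (bot.tip_reach is the distance from the TCP to the fingertips, in m); z points along the fingers, y is the line along which they close (so a half turn about z gives the same grasp; the last joint's range is limited). The gripper opens to 85 mm and grips with 20 to 120 N. Pads are 22 mm wide; open, the fingers measure 114 mm over their backs; the gripper's body (76 mm by 85 mm) begins 54 mm behind the grasp point. The pads swing forward as they close: fully open they stand 13 mm farther back than shut.
Start: joints at [1.213, 0.477, 0.022, 1.555, -0.011, 1.109, -0.083], TCP at [0.167, -0.654, 0.253] pointing down, gripper open.
Joint ranges: [-2.96, 2.96], [-0.34, 2.1], [-1.41, 1.46], [0.24, 2.44], [-1.37, 4.51], [0.17, 1.92], [-2.96, 2.96]. Speed limits (rad/s): [2.39, 2.39, 3.14, 3.14, 3.14, 3.14, 3.14].

INTERFACE

Orientations are given as a unit quaternion [w, x, y, z].
In Python, from station import bot gives the robot as it stands.
- The arm moves only by the tool jog_arm, never from a script. Its argument "deltas" is a list of rows, each a list of 7 numbers: the shift along the world's x, y, z in m, then the turn, a rotation vector about the world's x, y, z in rad, then the opening, from 0 (shut) to 1 (fully open). In form: [[x, y, z, rx, ry, rz, grip], ...]. A call has 1 to 10 rows; each row shifts and turns the commanded pose from where the row before left it; what a row does not reach is not made up. A row lasts 1/10 s, in which the tool goes at most 50 mm and 8.59 degrees, less where a joint would pass 70% of its speed; a pose out of reach is approached as far as the arm can. A call with a gripper value outside its range is refused whole. The fingers move at their own pace and stop on an object; "newtons" is the grip in N (left out, the last holds). Time passes only in rows, so rows that do not move let the fingers close. It gives the time, the measured TCP pose, the force, the opening and the grip force at its end, in the units of the state.
- bot.get_obs(): the state, without advancing time (a new reading comes with each control period).
- bot.read_camera(name): name is "scene" or "top"; returns a dict with "img" (480x640x3 uint8, red, green, blue), "K" (3x3 intrinsics, pixels), "eye" and "attitude" of the camera in the world. Camera axes: x right, y down, z forward; pixel columns grow to the right and rows downward; lengths in m; the calibration is good to about 2 mm. A picture is of the moment at which its call begins. There is no depth.
- bot.hand_in(): hands the job in; it is judged then, once.
The state is a dict: "t": time; "q": joint angles; "joint_vel": joint speeds; "joint_torque": joint torques, N m; "eef_pos": TCP position; "tool_rot": TCP orientation; "contact_force": force on the tool from outside, world axes, zero at the start; "torque": the same for the moment, N m; "gripper_width": opening from 0.0 (shut) to 1.0 (fully open); "grasp_force": force on a finger pad.
Only numpy, scipy, OpenCV 4.12 (cv2) and the standard library are available. Lean on these libraries where they do the work, as an engineer would, in place of code of your own. Each camera call takes 0.05 s, during which the arm holds its last target. There are 200 camera calls.

TASK

Close the plate press over its microplate: first press the ratchet pawl's thumb pad down as far as it goes, so that the pawl swings free of the teeth and stays free, then push the arm's grey crossbar down until the arm is fully home. Only press and push with the fingers: do not raise the arm first, lift nothing, and leave the microplate in the press and everything else on the bench where it stands. Finish with the pawl still free and the arm down.

Things in the scene. Friction and masses are not known exactly. Their poses are not given: they have to be found in the camera images.
- press: microplate press fixed to the bench. Origin on the bench under the arm's hinge; x points from the crossbar end to the pawl end, y along the hinge, z up. White base 34 mm high, x -165 to -5 mm, 150 mm wide; rear plate 12 mm high, x -5 to 145 mm, 90 mm wide. Hinge 95 mm up, between cheeks 112 mm high, x -17 to 17 mm; toothed wheel on it, radius 45 mm, reaches 140 mm up
- press_arm (a joint): angle (rad) of the arm: 0 = fully home (arm level, platen 1.5 mm above the microplate), positive = raised; starts near 0.8, can rise to 1.0. Stiff hinge, stays where left; with the pawl free it takes roughly 2 to 5 N on the crossbar. With the pawl engaged a tooth stops it within 0.2 rad: do not force it
- grip_bar (a point): centre of the arm's grey crossbar: round bar 22 mm thick, 100 mm long, parallel to the hinge, 175 mm from the hinge axis, at the arm's free end. Push it down from above: it follows an arc about the hinge, down and towards -x of the press; at home its centre is 95 mm above the bench
- pawl (a joint): angle (rad) of the pawl: 0 = nose in the teeth, grows as the pad is pressed down, end stop 0.36; counts as free above 0.25. No return spring, friction holds it; about 3 N on the pad. Pivots at press x = 34 mm, 30 mm above the bench, parallel to the hinge
- pawl_pad (a point): middle of the top of the pawl's steel thumb pad, 32 mm (press x) by 36 mm (y), 6 mm thick, at the rear of the press (x = 119 mm), level and 63 mm above the bench when engaged. Pressed to the stop it sinks about 32 mm, nothing under it, and tilts 0.36 rad. The toothed wheel is 74 mm in front of it: keep a wide gripper body lengthwise along press y
- microplate: microplate lying in the press's nest, 86 x 128 x 14.5 mm, loose; origin at the centre of its underside, 34 mm above the bench. Stays where it is
- spare_plates: stack of two spare microplates, 86 x 128 x 29 mm; origin at centre of underside. Bystander
- tube_rack: pink tube rack, 150 x 50 x 50 mm, carrying four green-capped tubes (76 mm high in all); origin at centre of underside. Bystander
- tip_box: grey box of pipette tips, 115 x 78 x 49 mm; origin at centre of underside. Bystander
- reagent_bottle: small green-capped bottle, 40 mm across, 75 mm high, standing; origin at centre of underside. Bystander
- foil_jar: jar capped with foil, 64 mm across, 82 mm high, standing; origin at centre of underside. Bystander
- pipette: black and white pipette lying on the bench, about 260 mm long, 26 mm thick; origin near its middle, on the bench. Bystander
There are look-alikes about, which are no part of the job. What is shaped like the microplate but green, orange or red is not meant.

How it is judged:
On the way, in this order (a step that is already met when the one before it is completed fails the run):
1. the pawl is pressed free of the teeth (joint above 0.25 rad) while the arm is still up (above 0.55 rad) (value of joint pawl above 0.25 rad and value of joint press_arm above 0.55 rad), for 0.2 s.
2. the arm is pushed down home (below 0.06 rad), the pawl still free (value of joint pawl above 0.25 rad and value of joint press_arm below 0.06 rad), for 0.2 s.
At the end, for the whole second after the job is handed in: The arm is home (joint below 0.06 rad) and still, the pawl is free of the teeth (above 0.25 rad), and the microplate lies flat in its nest, within 12 mm of its start (all of step 2 and velocity of joint press_arm between -0.05 and 0.05 rad/s and distance of microplate from where it was at the start of the episode below 0.012 m and angle between microplate's own z axis and vertical below 0.1 rad); the robot touches nothing.
It fails at once if the arm is raised instead of pushed down (above 0.95 rad) (value of joint press_arm above 0.95 rad).
It fails at once if the microplate is lifted or taken out of its nest (not (distance of microplate from where it was at the start of the episode below 0.012 m and angle between microplate's own z axis and vertical below 0.1 rad)).
It fails at once if a thing beside the press is displaced by more than 30 mm, lifted or tipped (distance of any of spare_plates, tube_rack, tip_box, reagent_bottle, foil_jar, pipette from where it was at the start of the episode above 0.03 m or angle between any of spare_plates, tube_rack, tip_box, reagent_bottle, foil_jar, pipette's own z axis and vertical above 0.35 rad).
It also fails if it takes over 42 s, if anything falls off the work surface, if the arm or the gripper's body presses on something with over 40 N, if the wrist force passes 120 N, or if a joint passes its speed limit or range.

## Working session

There is one attempt and no reset: what is moved stays moved. The work goes in short steps, Python scripts to look and compute and a tool call to move; the robot and the scene stay as the last step left them, time stands still between calls to the robot, and variables do not carry over. Pictures are saved under pics/ and viewed, at most 10 in all, crops included, and the job is handed in when it is done.

Besides the shell and the picture viewer there is one more tool, called after "Emit:" by a JSON object that holds its "method" and its "body", one argument or row to a line. jog_arm: Moves the arm, as the interface text tells. Its arguments: {"type":"object","properties":{"deltas":{"type":"array"},"newtons":{"type":"number"}},"required":["deltas"]}

```bash
mkdir -p pics; python3 - <<'E'
from station import bot
import cv2,pickle
d={}
for n in("scene","top"):
    c=bot.read_camera(n);d[n]=c;cv2.imwrite(f"pics/{n}0.png",c["img"][:,:,::-1]);print(n,c["K"],c["eye"],c["attitude"])
pickle.dump(d,open("c0.pkl","wb"))
o=bot.get_obs();print(o,bot.tip_reach)
E
```

```text
scene [[456.00878762   0.         318.285005  ]
 [  0.         456.00878762 235.11871925]
 [  0.           0.           1.        ]] [1.13257565 0.38476829 0.59322395] [-0.20672727  0.41627481  0.7894784  -0.40087776]
top [[625.21955387   0.         322.76713546]
 [  0.         625.21955387 242.15192099]
 [  0.           0.           1.        ]] [0.20557074 0.0017562  1.62533403] [ 0.07111702 -0.69571143  0.71116947 -0.07187456]
{'t': 0.1, 'q': array([ 1.21287797,  0.47773481,  0.02235666,  1.55636852, -0.01150202,
        1.10933736, -0.08310369]), 'joint_vel': array([ 0.00043019, -0.00074962, -0.00033946, -0.00467949, -0.00121661,
        0.00120701,  0.00054668]), 'joint_torque': array([ 4.58409646e-03, -5.97758532e+01,  1.61376223e+00, -2.81955385e+01,
        1.28695305e-02,  5.05054806e-03,  2.65846916e-05]), 'eef_pos': array([ 0.16673278, -0.65354802,  0.25240482]), 'tool_rot': array([-8.42499597e-04,  9.92208444e-01,  1.24585974e-01, -1.71757998e-04]), 'contact_force': array([-0.09511121, -0.10766277, -0.16614261]), 'torque': array([-0.01104901,  0.05544761,  0.03067411]), 'grasp_force': 0.0, 'gripper_width': 1.0003409473642857} 0.022
```

View pics/scene0.png

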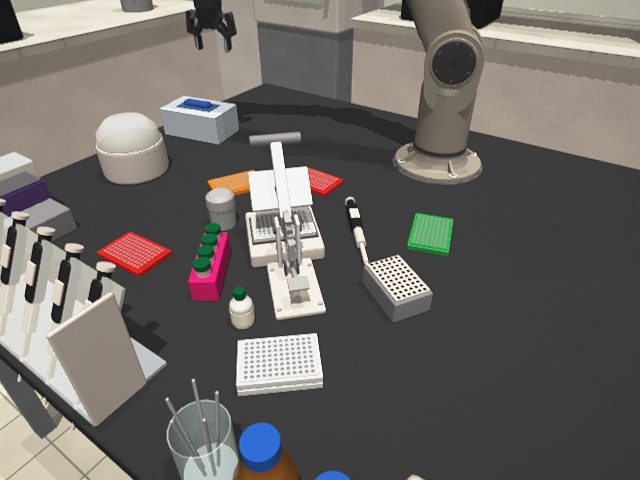

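View pics/top0.png

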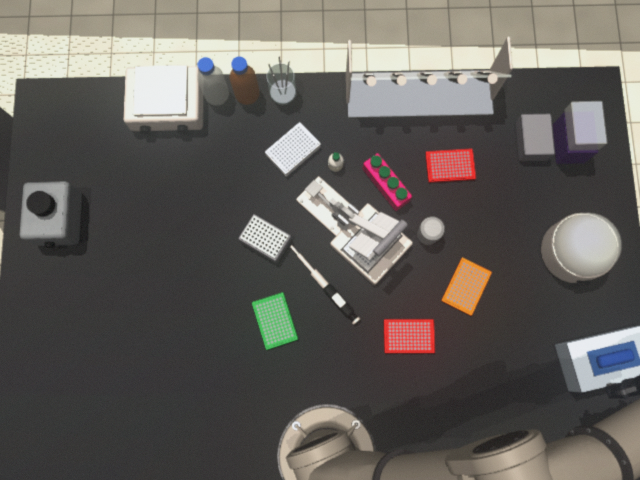

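The scene view shows the press at about (285,240), with its crossbar at (275,138) and pad at (299,285). In the top view the press is at (360,230), with its pad near (318,188) and crossbar near (390,240). The possible look-alikes are the white spare stack at top (293,149) and the green (275,320), red (451,165; 409,336) and orange (467,286) plates. There is only one press, so I'll check it in a close crop.

```bash
python3 - <<'E'
import cv2,pickle,numpy as np
d=pickle.load(open("c0.pkl","rb"))
a=d["top"]["img"][160:300,280:430];b=d["scene"]["img"][120:330,220:370]
a=cv2.resize(a,None,fx=3,fy=3,interpolation=2)[:, :, ::-1];b=cv2.resize(b,None,fx=2.8,fy=2.8,interpolation=2)[:, :, ::-1]
h=600;o=np.zeros((h,800,3),np.uint8);b=b[:588,:350];o[:420,:450]=a;o[:588,450:800]=b
cv2.imwrite("pics/crop.png",o)
E
```

```text
(no output)
```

View pics/crop.png

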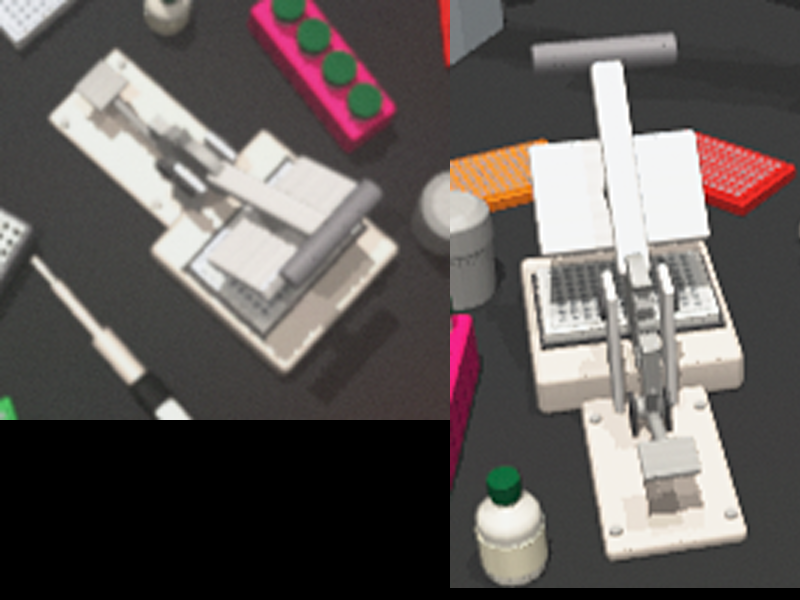

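The crop confirms it. The rear plate carries the steel pad at crop (102,88) in top and (670,458) in scene. The crossbar ends are at (372,190) and (293,272) in top, and (534,52) and (676,48) in scene. Next I'll fit the press pose and the arm angle.

```bash
cat >fit.py <<'E'
import numpy as np,pickle
from scipy.optimize import least_squares
from scipy.spatial.transform import Rotation as R
def proj(c,P):
    q=c["attitude"];r=R.from_quat([q[1],q[2],q[3],q[0]])
    p=r.inv().apply(P-c["eye"])@np.array(c["K"]).T
    return p[:,:2]/p[:,2:]
def model(v,pts):
    x,y,a=v[:3];return R.from_euler('z',a).apply(np.array(pts))+[x,y,0]
E
python3 - <<'E'
from fit import *
d=pickle.load(open("c0.pkl","rb"))
T=lambda u,v:(280+u/3,160+v/3); S=lambda u,v:(220+(u-450)/2.8,120+v/2.8)
fix=[(.145,.045,.012),(.145,-.045,.012),(-.165,-.075,.034),(-.165,.075,.034),(-.005,-.075,.034),(-.005,.075,.034),(.119,0,.063)]
tp=[T(50,118),T(113,50),T(398,245),T(283,372),T(265,130),T(153,250),T(102,88)]
sx=[(.119,0,.063),(.145,-.045,.012),(.145,.045,.012)]
sp=[S(670,458),S(608,557),S(746,540)]
def res(v):
    t=v[3];bar=[(-.175*np.cos(t),s*.05,.095+.175*np.sin(t)) for s in(-1,1)]
    return np.r_[proj(d["top"],model(v,fix+bar))-np.array(tp+[T(372,190),T(293,272)]),
      proj(d["scene"],model(v,sx+bar))-np.array(sp+[S(534,55),S(676,48)])].ravel()
best=min((least_squares(res,[.3,-.0,a,.8],loss='soft_l1') for a in np.arange(-3,3.2,.7) for _ in[0]),key=lambda r:r.cost)
v=best.x;print(v,np.degrees(v[2]));print(res(v).reshape(-1,2).round(1))
t=v[3]
for n,p in dict(pad=(.119,0,.063),bar=(-.175*np.cos(t),0,.095+.175*np.sin(t)),home=(-.175,0,.095),hinge=(0,0,.095)).items(): 
    w=model(v,[p])[0];print(n,w.round(4),np.hypot(*w[:2]).round(3))
print("ux",np.cos(v[2]),np.sin(v[2]))
E
```

```text
[ 0.58728287 -0.06745053  0.80286954  0.77503939] 46.00103589216946
[[-1.7 -0.1]
 [ 0.2 -1.2]
 [ 0.5  0.7]
 [ 0.3  0.5]
 [-1.  -1.4]
 [-2.3 -0.4]
 [-0.8 -1.1]
 [ 0.1 -0.6]
 [-2.3  3.3]
 [-0.6 -3.5]
 [-0.6 -3.5]
 [ 0.8 -5.1]
 [-0.7  1.4]
 [-0.4 -0.7]]
pad [0.6699 0.0182 0.063 ] 0.67
bar [ 0.5004 -0.1574  0.2175] 0.525
home [ 0.4657 -0.1933  0.095 ] 0.504
hinge [ 0.5873 -0.0675  0.095 ] 0.591
ux 0.6946453648767773 0.7193523594562048
```

Emit:
{"method": "jog_arm", "body": {
  "deltas": [
    [0,0,0.05,0,0,0,0],
    [0,0,0.05,0,0,0,0],
    [0.025,0.034,0,0,0,0.028,0],
    [0.025,0.034,0,0,0,0.028,0],
    [0.025,0.034,0,0,0,0.028,0],
    [0.025,0.034,0,0,0,0.028,0],
    [0.025,0.034,0,0,0,0.028,0],
    [0.025,0.034,0,0,0,0.028,0],
    [0.025,0.034,0,0,0,0.028,0],
    [0.025,0.034,0,0,0,0.028,0]
  ]
}}

```text
t: 1.1
eef_pos: [0.3674, -0.3804, 0.353]
tool_rot: [-0.0, 0.972, 0.235, -0.0]
contact_force: [0.4, -1.1, -0.2]
gripper_width: 0.002
grasp_force: 0.0
```

Emit:
{"method": "jog_arm", "body": {
  "deltas": [
    [0.025,0.034,0,0,0,0.028,0],
    [0.025,0.034,0,0,0,0.028,0],
    [0.025,0.034,0,0,0,0.028,0],
    [0.025,0.034,0,0,0,0.028,0],
    [0.025,0.034,0,0,0,0.028,0],
    [0.025,0.034,0,0,0,0.028,0],
    [0.025,0.034,0,0,0,0.028,0],
    [0.025,0.034,0,0,0,0.028,0],
    [0.025,0.034,0,0,0,0.028,0],
    [0.025,0.034,0,0,0,0.028,0]
  ]
}}

```text
t: 2.1
eef_pos: [0.6175, -0.0408, 0.3529]
tool_rot: [-0.0, 0.93, 0.368, -0.0]
contact_force: [1.4, -0.6, -0.0]
gripper_width: 0.005
grasp_force: 0.0
```

Emit:
{"method": "jog_arm", "body": {
  "deltas": [
    [0.025,0.02,0,0,0,0.028,0],
    [0,0,0,0,0,0.02,0],
    [0,0,0,0,0,0,0]
  ]
}}

```text
t: 2.4
eef_pos: [0.6417, -0.0218, 0.3524]
tool_rot: [-0.0, 0.92, 0.391, -0.001]
contact_force: [0.2, 0.1, -0.2]
gripper_width: -0.001
grasp_force: 0.0
```

Emit:
{"method": "jog_arm", "body": {
  "deltas": [
    [0.015,0.021,0,0,0,0,0],
    [0.015,0.021,0,0,0,0,0],
    [0,0,-0.04,0,0,0,0],
    [0,0,-0.04,0,0,0,0],
    [0,0,-0.04,0,0,0,0],
    [0,0,-0.04,0,0,0,0],
    [0,0,-0.04,0,0,0,0],
    [0,0,-0.04,0,0,0,0],
    [0,0,0,0,0,0,0]
  ]
}}

```text
t: 3.3
eef_pos: [0.6671, 0.0169, 0.1076]
tool_rot: [-0.001, 0.921, 0.389, -0.006]
contact_force: [-1.1, -0.5, -0.4]
gripper_width: -0.0
grasp_force: 0.0
```

```bash
python3 - <<'E'
from station import bot
import cv2,numpy as np
o=np.zeros((480,800,3),np.uint8)
a=bot.read_camera("top")["img"][140:260,270:370,::-1];b=bot.read_camera("scene")["img"][180:330,220:370,::-1]
o[:480,:400]=cv2.resize(a,(400,480));o[:400,400:]=cv2.resize(b,(400,400))
cv2.imwrite("pics/p1.png",o);print(bot.get_obs()["eef_pos"])
E
```

```text
[0.67155471 0.01849336 0.11381327]
```

View pics/p1.png

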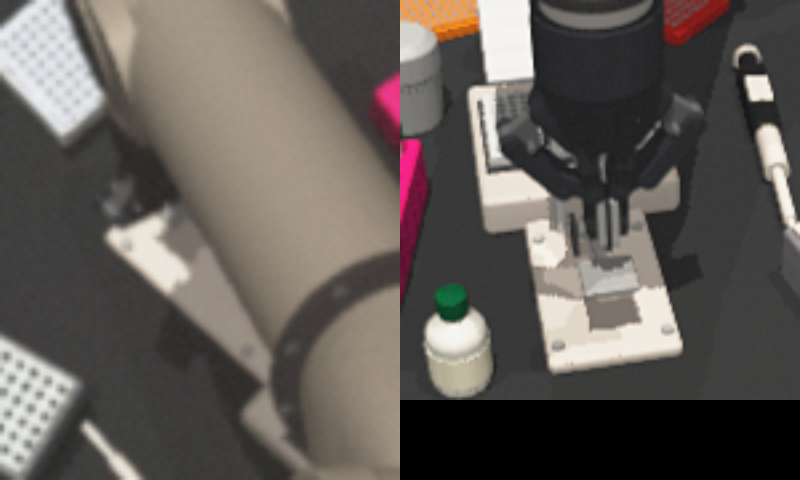

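Scene crop: the closed fingertips are at about crop (603,247), just above and slightly in front of the pad at (608,272). Before descending I'll check the numbers and the forearm's clearance to the crossbar.

```bash
python3 - <<'E'
from station import bot
from fit import *
import cv2
c=bot.read_camera("scene");cv2.imwrite("pics/p2.png",c["img"][:,:,::-1])
o=bot.get_obs();e=o["eef_pos"];print(e,o["tool_rot"])
p=proj(c,np.array([e-[0,0,.022],[e[0],e[1],.063],[.672,.0203,.063],[.6699,.0182,.063]]));print(p,(p-[220,180])*2.667+[400,0])
E
```

```text
[0.67281219 0.01908301 0.11541848] [5.41496813e-04 9.21005004e-01 3.89548998e-01 1.03362173e-03]
[[296.81984553 267.74075157]
 [297.44161823 281.19058015]
 [298.28913809 281.19483962]
 [298.0391801  280.05760333]] [[604.87852804 234.00458443]
 [606.53679582 269.87527726]
 [608.7971313  269.88663726]
 [608.13049333 266.85362808]]
```

View pics/p2.png

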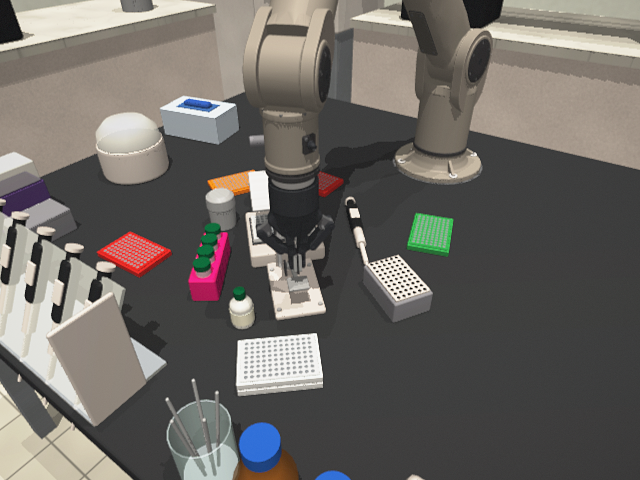

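The pad prediction matches the picture, and the forearm clears the bar. Pressing down now.

Emit:
{"method": "jog_arm", "body": {
  "deltas": [
    [0,0,-0.012,0,0,0,0],
    [0,0,-0.01,0,0,0,0],
    [0.001,0.001,-0.006,0,0,0,0],
    [0.001,0.001,-0.006,0,0,0,0],
    [0.001,0.001,-0.006,0,0,0,0],
    [0.001,0.001,-0.006,0,0,0,0],
    [0,0,-0.005,0,0,0,0],
    [0,0,-0.003,0,0,0,0],
    [0,0,0,0,0,0,0]
  ]
}}

```text
t: 4.35
eef_pos: [0.6761, 0.0244, 0.0591]
tool_rot: [-0.0, 0.921, 0.39, 0.0]
contact_force: [1.4, 0.4, 0.8]
gripper_width: -0.002
grasp_force: 0.6
```

Emit:
{"method": "jog_arm", "body": {
  "deltas": [
    [0,0,-0.003,0,0,0,0],
    [0,0,-0.003,0,0,0,0]
  ]
}}

```text
t: 4.55
eef_pos: [0.6766, 0.0244, 0.0544]
tool_rot: [0.0, 0.921, 0.39, 0.001]
contact_force: [-5.5, 0.4, 27.2]
gripper_width: 0.001
grasp_force: 12.1
```

Emit:
{"method": "jog_arm", "body": {
  "deltas": [
    [0,0,-0.003,0,0,0,0],
    [0,0,0,0,0,0,0]
  ]
}}

```text
t: 4.75
eef_pos: [0.6767, 0.0244, 0.0543]
tool_rot: [0.001, 0.921, 0.39, 0.001]
contact_force: [-8.2, 0.6, 28.4]
gripper_width: 0.001
grasp_force: 12.4
```

The pawl is at its end stop, with 28 N building up. Retreating straight up, then moving above the bar.

Emit:
{"method": "jog_arm", "body": {
  "deltas": [
    [0,0,0.01,0,0,0,0],
    [0,0,0.03,0,0,0,0],
    [0,0,0.04,0,0,0,0],
    [0,0,0.04,0,0,0,0],
    [0,0,0.045,0,0,0,0],
    [0,0,0.045,0,0,0,0],
    [0,0,0.045,0,0,0,0],
    [0,0,0.03,0,0,0,0],
    [0,0,0,0,0,0,0]
  ]
}}

```text
t: 5.65
eef_pos: [0.6774, 0.0237, 0.3406]
tool_rot: [0.002, 0.921, 0.39, 0.003]
contact_force: [-0.2, 1.2, -0.6]
gripper_width: -0.0
grasp_force: 0.0
```

Emit:
{"method": "jog_arm", "body": {
  "deltas": [
    [-0.025,-0.026,0,0,0,0,0],
    [-0.025,-0.026,0,0,0,0,0],
    [-0.025,-0.026,0,0,0,0,0],
    [-0.025,-0.026,0,0,0,0,0],
    [-0.025,-0.026,0,0,0,0,0],
    [-0.025,-0.026,0,0,0,0,0],
    [-0.025,-0.026,0,0,0,0,0],
    [0,0,-0.02,0,0,0,0],
    [0,0,-0.02,0,0,0,0],
    [0,0,0,0,0,0,0]
  ]
}}

```text
t: 6.65
eef_pos: [0.498, -0.1585, 0.2918]
tool_rot: [-0.002, 0.921, 0.39, -0.003]
contact_force: [-0.3, 0.2, -0.6]
gripper_width: 0.003
grasp_force: 0.0
```

```bash
python3 - <<'E'
from station import bot
from fit import *
import cv2
c=bot.read_camera("scene");a=c["img"][60:330,190:390,::-1]
cv2.imwrite("pics/p3.png",cv2.resize(a,None,fx=2.2,fy=2.2,interpolation=2))
o=bot.get_obs();e=o["eef_pos"];print(e,o["contact_force"])
v=[.58728,-.06745,.80287];
print((proj(c,np.vstack([e-[0,0,.022],model(v,[(-.175*np.cos(.775),s,.095+.175*np.sin(.775)) for s in(-.05,0,.05)])]))-[190,60])*2.2)
E
```

```text
[ 0.49916975 -0.15829183  0.29348271] [ 0.28399708 -0.33448281  0.25301336]
[[183.16907491 113.66344964]
 [130.51052392 178.26032262]
 [187.07495284 173.13093039]
 [242.66434428 168.08995679]]
```

View pics/p3.png

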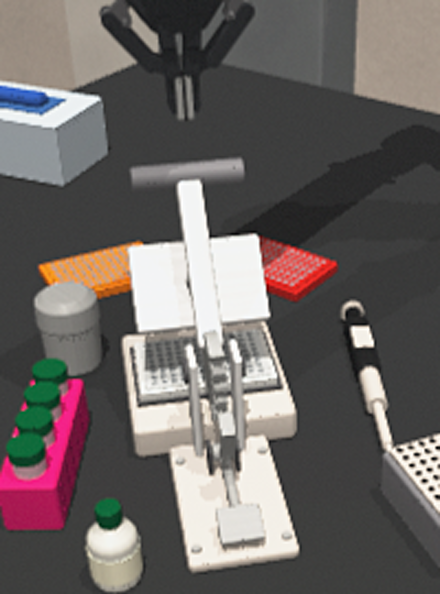

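The pad is visibly sunk, so the pawl is free, and the arm is still up. The bar centre at crop (187,172) matches the model, and the fingertips are right above it. Pushing along the arc.

Emit:
{"method": "jog_arm", "body": {
  "deltas": [
    [0,0,-0.02,0,0,0,0],
    [0,0,-0.015,0,0,0,0],
    [0,0,-0.005,0,0,0,0],
    [-0.0034,-0.0035,-0.006,0,0,0,0],
    [-0.0034,-0.0035,-0.006,0,0,0,0],
    [-0.0034,-0.0035,-0.006,0,0,0,0],
    [-0.0034,-0.0035,-0.006,0,0,0,0]
  ]
}}

```text
t: 7.4
eef_pos: [0.4866, -0.1731, 0.2313]
tool_rot: [0.0, 0.921, 0.39, -0.0]
contact_force: [-3.7, -1.7, 3.7]
gripper_width: -0.0
grasp_force: 2.2
```

Emit:
{"method": "jog_arm", "body": {
  "deltas": [
    [-0.003,-0.003,-0.0075,0,0,0,0],
    [-0.003,-0.003,-0.0075,0,0,0,0],
    [-0.003,-0.003,-0.0075,0,0,0,0],
    [-0.003,-0.003,-0.0075,0,0,0,0],
    [-0.0018,-0.0018,-0.0085,0,0,0,0],
    [-0.0018,-0.0018,-0.0085,0,0,0,0],
    [-0.0018,-0.0018,-0.0085,0,0,0,0],
    [-0.0018,-0.0018,-0.0085,0,0,0,0]
  ]
}}

```text
t: 8.2
eef_pos: [0.4679, -0.1911, 0.1664]
tool_rot: [-0.0, 0.921, 0.39, -0.0]
contact_force: [-0.1, -1.3, 1.6]
gripper_width: -0.004
grasp_force: 0.8
```

Emit:
{"method": "jog_arm", "body": {
  "deltas": [
    [-0.0006,-0.0006,-0.0085,0,0,0,0],
    [-0.0006,-0.0006,-0.0085,0,0,0,0],
    [-0.0006,-0.0006,-0.0085,0,0,0,0],
    [-0.0006,-0.0006,-0.006,0,0,0,0],
    [0,0,-0.002,0,0,0,0],
    [0,0,0,0,0,0,0]
  ]
}}

```text
t: 8.8
eef_pos: [0.4656, -0.1934, 0.1334]
tool_rot: [-0.0, 0.921, 0.39, -0.0]
contact_force: [0.1, -0.5, 0.4]
gripper_width: -0.002
grasp_force: 0.0
```

Emit:
{"method": "jog_arm", "body": {
  "deltas": [
    [0,0,-0.003,0,0,0,0],
    [0,0,-0.003,0,0,0,0],
    [0,0,0,0,0,0,0]
  ]
}}

```text
t: 9.1
eef_pos: [0.466, -0.1938, 0.128]
tool_rot: [0.0, 0.921, 0.39, 0.0]
contact_force: [-0.7, -0.1, 1.8]
gripper_width: -0.003
grasp_force: 1.0
```

Emit:
{"method": "jog_arm", "body": {
  "deltas": [
    [0,0,-0.002,0,0,0,0],
    [0,0,0,0,0,0,0]
  ]
}}

```text
t: 9.3
eef_pos: [0.4662, -0.1938, 0.1276]
tool_rot: [0.001, 0.921, 0.39, 0.0]
contact_force: [-6.4, 1.6, 19.5]
gripper_width: 0.0
grasp_force: 10.2
```

The arm is on its stop: the TCP is at 0.1276 against a predicted 0.128, with 19 N. Retreating and checking.

Emit:
{"method": "jog_arm", "body": {
  "deltas": [
    [0,0,0.01,0,0,0,0],
    [0,0,0.03,0,0,0,0],
    [0,0,0.04,0,0,0,0],
    [0,0,0.04,0,0,0,0],
    [0,0,0.03,0,0,0,0],
    [0,0,0,0,0,0,0],
    [0,0,0,0,0,0,0]
  ]
}}

```text
t: 10.0
eef_pos: [0.4658, -0.1937, 0.2761]
tool_rot: [0.001, 0.921, 0.39, 0.0]
contact_force: [-0.7, 0.7, -0.9]
gripper_width: -0.0
grasp_force: 0.0
```

```bash
python3 - <<'E'
from station import bot
from fit import *
import cv2
c=bot.read_camera("scene");a=c["img"][60:330,190:390,::-1]
cv2.imwrite("pics/p4.png",cv2.resize(a,None,fx=2.2,fy=2.2,interpolation=2))
v=[.58728,-.06745,.80287]
print((proj(c,model(v,[(-.175,s,.095) for s in(-.05,0,.05)]))-[190,60])*2.2)
E
```

```text
[[138.56340121 271.79476044]
 [188.73769531 266.51700685]
 [238.14311775 261.32012963]]
```

View pics/p4.png

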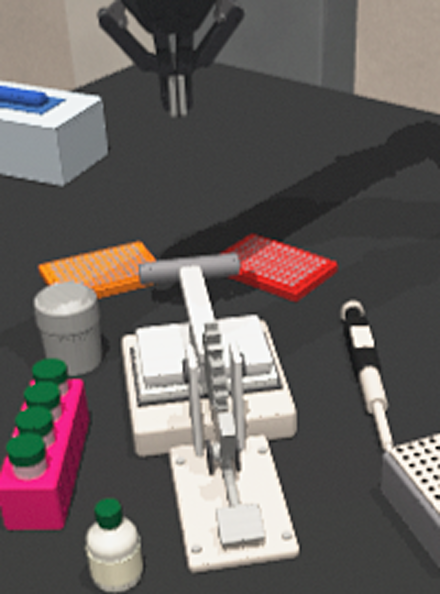

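The bar is at its predicted home position, (188,266) in the crop. The pad is still down and nothing is in contact with the robot.

```bash
python3 -c "
from station import bot
print(bot.hand_in())"
```

```text
the job is handed in; nothing more can be done
None
```

The job is handed in with no verdict returned: the pawl was pressed to its stop and is still free, the arm was pushed fully home, and the last picture shows the robot clear and nothing visibly moved on the bench.

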